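# Build up a titration cell on the magnetic stirrer

## Robot

A 6-joint arm with a two-finger parallel gripper is mounted at the origin on the work surface. World frame = base frame: x ahead of the robot, y to its left, z up, the work surface at z = 0. Lengths are in m, angles in degrees, forces in N, time in s.
With the tool pointing down it reaches from about 0.375 to 0.9 m from the base axis. Payload 3.1 kg.
Tool frame: the origin (TCP) lies on the centre line of the jaws, within the pads' length; the fingertips stand 22 mm ahead of it and the grasp point (between the pads) lies 3 mm ahead of it; z points along the fingers, y is the line along which they close (so a half turn about z gives the same grasp; the last joint's range is limited). The gripper opens to 87 mm and grips with 3 to 60 N. Pads are 19 mm wide; open, the fingers measure 117 mm over their backs; the gripper's body (75 mm by 190 mm) begins 51 mm behind the grasp point.
Start: joints at [-85.285, 30.224, 82.088, -0, 67.689, -10.227], TCP at [0.161, -0.604, 0.245] pointing down, gripper open.
Joint ranges: [-176.69, 176.69], [-43.24, 126.21], [12.49, 139.97], [-82, 262], [0, 151.66], [-163.58, 163.58]. Speed limits (degrees/s): [159.86, 159.86, 180, 180, 180, 180].

## Interface

Orientations are given as a 3x3 rotation matrix whose columns are the frame's x, y, z axes.
In Python, from rig import * gives the robot as it stands.
- The arm moves only by the shell command python3 -m jog 'ROWS'. ROWS is text: rows parted by semicolons, each of 7 numbers parted by spaces: the shift along the tool's x, y, z in mm, then the turn, a rotation vector about the tool's x, y, z in rad, then the finger opening in mm, from 0 to 87. In form: tx ty tz ax ay az fingers; .... A call has 1 to 12 rows; each row shifts and turns the commanded pose from where the row before left it, along the tool's axes as they then stand; what a row does not reach is not made up. A row lasts 1/8 s, in which the tool goes at most 62.5 mm and 10.7 degrees, less where a joint would pass 70% of its speed; a pose out of reach is approached as far as the arm can. A call with a gripper value outside its range is refused whole. The fingers move at their own pace and stop on an object; the grip force is fixed at half the most. Time passes only in rows, so rows that do not move let the fingers close. It gives the time, the measured TCP pose, the force, the opening and the grip force at its end, in the units of the state.
- read_state(): the state, without advancing time (a new reading comes with each control period).
- capture(name): name is "scene" or "top" or "wrist"; returns a dict with "color" (384x512x3 uint8, red, green, blue), "camera_matrix" (3x3 intrinsics, pixels), "R" (3x3) and "t" (3): a world point X has camera coordinates R X + t. Camera axes: x right, y down, z forward; pixel columns grow to the right and rows downward; lengths in m; the calibration is good to about 2 mm. A picture is of the moment at which its call begins. There is no depth.
- hand_in(): hands the job in; it is judged then, once.
Trained networks look in the newest picture that a camera, given by its name, has taken for a name from the list of things; names that differ only in an ending like _2 or _b are one class to them, and where a whole thing is asked for, a point or a joint stands for the part that bears it (a point fixed in the world has none). Each returns a list of dicts, best first, with "conf" (0 to 1); they miss things now and then, are a little off and sometimes report something else, mostly with a low value. They report only what shows in the picture. A call takes as long as a camera call. They do not tell look-alikes from the thing itself.
- find_in(camera, target): "at" ([x, y, z] in m, in world coordinates, good to about 4 mm: the middle of the surface that is visible of it).
- trace(camera, target): "pixels" (384x512 bool, what is visible of it).
- place_of(camera, target): "at" ([x, y, z] in m, in world coordinates, good to about 4 mm: a listed point, or the origin of a listed thing).
The state is a dict: "time_s": time; "joint_positions": joint angles; "qvel": joint speeds; "tau": joint torques, N m; "position": TCP position; "tcp_rot": TCP orientation; "force": force on the tool from outside, world axes, zero at the start; "moment": the same for the moment, N m; "opening": opening from 0.0 (shut) to 1.0 (fully open); "grasp_force": force on a finger pad.
Only numpy, scipy, OpenCV 4.12 (cv2) and the standard library are available. Lean on these libraries where they do the work, as an engineer would, in place of code of your own. Each camera call takes 0.05 s, during which the arm holds its last target. There are 200 camera calls.

## Task

Build up the titration cell on the magnetic stirrer, one part at a time from the bottom: first the grey collar, flat and centred on the stirrer's round steel plate, then the steel beaker upright inside the collar, then the white lid with the hole fully down over the beaker's mouth, and last the tan stopper, narrow end down and fully home in the lid's hole. Lower each part into place and let go of it before fetching the next; do not drop or throw anything, and leave the blank cap and the other things on the bench where they are.

Things in the scene. Friction and masses are not known exactly. Their poses are not given: they have to be found in the camera images.
- stirrer: Magnetic stirrer, fixed: white box 160 (x) by 130 (y) by 46 mm high, with a dark teal strip and a knob on its front (-x) face and a round steel plate on top. Origin: centre of its underside on the bench; z up.
- plate_centre (a point): Centre of the top face of the stirrer's round flat steel plate: 110 mm diameter, 9 mm thick, its top 55 mm above the bench, 15 mm towards the stirrer's +x from the box centre. Axes as the stirrer's.
- collar: Grey plastic ring, open at both ends: outer diameter 64 mm, bore 55 mm, 24 mm high, lying flat on the bench. Grip across its outside. Origin: centre of its underside; z along its axis, up.
- beaker: Open straight-sided stainless beaker, standing upright: outer diameter 49 mm, inner 43 mm, 75 mm high, floor 4 mm thick. Inside the collar it has 3 mm to spare all round and stands on the plate through the ring. Keep the fingertips above 30 mm of its height, to clear the collar. Origin: centre of its underside; z up its axis.
- lid: White plastic lid with a 24 mm round hole in its middle, lying skirt down: outer diameter 62 mm, 16 mm high; a 6 mm top over a 10 mm deep skirt of inner diameter 56 mm that goes over the outside of the beaker's rim (3.5 mm to spare all round). Fully down, its underside is 65 mm above the beaker's. Grip across its outside. Origin: centre of its underside (skirt edge); z up.
- stopper: Tan stopper, standing narrow end down: shank tapered from 18 mm diameter at the foot to 21 mm, 18 mm long, under a round head of 28 mm diameter, 30 mm high (48 mm in all). Home, the head's underside rests on the lid's top and the foot is 2 mm lower than the lid's underside. Grip it by the head. Origin: centre of the foot; z up its axis.
- blank_cap: White plastic cap without any hole, a plain disc of 62 mm diameter and 16 mm height: not part of the cell, to be left alone. Origin: centre of its underside.
- reagent: Small closed amber bottle, 44 mm diameter, 85 mm high, standing: leave alone. Origin: centre of its underside.
- vial: Small closed clear jar with a black cap, 32 mm diameter, 52 mm high, standing: leave alone. Origin: centre of its underside.
- crucible: Small open white porcelain crucible, rim 36 mm diameter, 30 mm high, standing empty: leave alone. Origin: centre of its underside.
Not all that is in view belongs to the job. What is shaped like the beaker but blue is not meant. What is shaped like the stirrer but red is not meant.

How it is judged (in metres and radians):
On the way, in this order (a step that is already met when the one before it is completed fails the run):
1. the collar lies flat on the stirrer's steel plate, centred, and is let go (horizontal distance between collar and plate_centre below 0.012 m and z of collar in the frame of plate_centre between -0.004 and 0.004 m and angle between collar's own z axis and vertical below 0.08 rad and contact force between the fingers and collar below 0.2 N), for 0.2 s.
2. the beaker stands upright inside the collar, on the plate, and is let go (horizontal distance between collar and plate_centre below 0.012 m and z of collar in the frame of plate_centre between -0.004 and 0.004 m and angle between collar's own z axis and vertical below 0.08 rad and horizontal distance between beaker and collar below 0.006 m and z of beaker in the frame of collar between -0.004 and 0.004 m and angle between beaker's own z axis and vertical below 0.1 rad and z of beaker in the frame of plate_centre between -0.004 and 0.004 m and contact force between the fingers and beaker below 0.2 N), for 0.2 s.
3. the holed lid sits fully down on the beaker, and is let go (horizontal distance between collar and plate_centre below 0.012 m and z of collar in the frame of plate_centre between -0.004 and 0.004 m and angle between collar's own z axis and vertical below 0.08 rad and horizontal distance between beaker and collar below 0.006 m and z of beaker in the frame of collar between -0.004 and 0.004 m and angle between each of beaker, lid's own z axis and vertical below 0.1 rad and z of beaker in the frame of plate_centre between -0.004 and 0.004 m and horizontal distance between lid and beaker below 0.007 m and z of lid in the frame of beaker between 0.062 and 0.068 m and contact force between the fingers and lid below 0.2 N), for 0.2 s.
4. the stopper is fully home in the lid's hole, and is let go (horizontal distance between collar and plate_centre below 0.012 m and z of collar in the frame of plate_centre between -0.004 and 0.004 m and angle between collar's own z axis and vertical below 0.08 rad and horizontal distance between beaker and collar below 0.006 m and z of beaker in the frame of collar between -0.004 and 0.004 m and angle between each of beaker, lid's own z axis and vertical below 0.1 rad and z of beaker in the frame of plate_centre between -0.004 and 0.004 m and horizontal distance between lid and beaker below 0.007 m and z of lid in the frame of beaker between 0.062 and 0.068 m and horizontal distance between stopper and lid below 0.006 m and z of stopper in the frame of lid between -0.005 and 0.001 m and angle between stopper's own z axis and vertical below 0.12 rad and contact force between the fingers and stopper below 0.2 N), for 0.2 s.
At the end, for the whole second after the job is handed in: Stacked, released and at rest: collar flat on the plate within 12 mm of its centre; beaker upright on the plate inside it (axes within 6 mm); holed lid down on the beaker (axes within 7 mm, height within 3 mm); stopper home in the lid (axes within 6 mm, height within 3 mm) (horizontal distance between collar and plate_centre below 0.012 m and z of collar in the frame of plate_centre between -0.004 and 0.004 m and angle between collar's own z axis and vertical below 0.08 rad and horizontal distance between beaker and collar below 0.006 m and z of beaker in the frame of collar between -0.004 and 0.004 m and angle between each of beaker, lid's own z axis and vertical below 0.1 rad and z of beaker in the frame of plate_centre between -0.004 and 0.004 m and horizontal distance between lid and beaker below 0.007 m and z of lid in the frame of beaker between 0.062 and 0.068 m and horizontal distance between stopper and lid below 0.006 m and z of stopper in the frame of lid between -0.005 and 0.001 m and angle between stopper's own z axis and vertical below 0.12 rad and linear speed of each of collar, beaker, lid, stopper below 0.02 m/s and angular speed of each of collar, beaker, lid, stopper below 0.3 rad/s); the robot touches nothing.
It fails at once if a part of the cell falls or flies free of the fingers faster than 0.65 m/s (a drop of more than about 20 mm) ((linear speed of collar above 0.65 m/s and contact force between the fingers and collar below 0.1 N) or (linear speed of beaker above 0.65 m/s and contact force between the fingers and beaker below 0.1 N) or (linear speed of lid above 0.65 m/s and contact force between the fingers and lid below 0.1 N) or (linear speed of stopper above 0.65 m/s and contact force between the fingers and stopper below 0.1 N)).
It fails at once if the blank cap, amber bottle, jar or crucible is moved more than 30 mm or tipped over (distance of any of blank_cap, reagent, vial, crucible from where it was at the start of the episode above 0.03 m or angle between any of blank_cap, reagent, vial, crucible's own z axis and vertical above 0.6 rad).
It also fails if it takes over 131 s, if anything falls off the work surface, if the arm or the gripper's body presses on something with over 40 N, if the wrist force passes 120 N, or if a joint passes its speed limit or range.

## Working session

There is one attempt and no reset: what is moved stays moved. The work goes in short steps, Python scripts to look and compute and a shell command to move; the robot and the scene stay as the last step left them, time stands still between calls to the robot, and variables do not carry over. Pictures are saved under pics/ and viewed, at most 16 in all, crops included, and the job is handed in when it is done.

```bash
ls; mkdir -p pics
python3 - <<'E'
from rig import *
import cv2,numpy as np
s=read_state();print(s['time_s'],s['position'],np.round(s['tcp_rot'],3).tolist(),s['opening'])
for c in ['scene','top']:
    p=capture(c);cv2.imwrite(f'pics/{c}0.png',p['color'][:,:,::-1])
    print(c, np.round(p['R'],3).tolist(),p['t'])
    for n in ['plate_centre','stirrer','collar','beaker','lid','stopper','blank_cap','reagent','vial','crucible']:
        print(n,[(np.round(d['at'],4).tolist(),round(d['conf'],2)) for d in place_of(c,n)])
E
```

```text
pics
0.0 [ 0.16111494 -0.60316002  0.24356706] [[0.966, 0.258, -0.0], [0.258, -0.966, 0.002], [0.0, -0.002, -1.0]] 0.9986296958622747
scene [[-0.06, 0.998, 0.004], [0.629, 0.041, -0.776], [-0.775, -0.044, -0.631]] [ 0.02940699 -0.22448438  1.3042612 ]
plate_centre [([0.2416, 0.3497, 0.0536], 0.61)]
stirrer [([0.6363, 0.1764, -0.0048], 0.98), ([0.2255, 0.3479, -0.0009], 0.56)]
collar [([0.4396, -0.1316, -0.0002], 0.62)]
beaker [([0.3626, 0.2478, 0.0026], 0.9), ([0.4313, 0.1681, 0.0014], 0.79)]
lid [([0.6348, 0.1774, -0.0034], 0.6), ([0.5344, 0.3938, 0.0027], 0.55)]
stopper [([0.5152, -0.3738, 0.0006], 0.67)]
blank_cap [([0.4304, -0.0047, 0.0001], 0.93)]
reagent [([0.6463, -0.0083, 0.0014], 0.74)]
vial [([0.4553, 0.2646, 0.0003], 0.58)]
crucible [([0.4484, -0.2644, 0.0018], 0.54)]
top [[-0.009, -1.0, -0.006], [-0.998, 0.01, -0.056], [0.056, 0.005, -0.998]] [-0.00506883  0.43274037  1.13640032]
plate_centre [([0.6494, 0.1714, 0.0542], 0.75), ([0.2364, 0.3448, 0.0557], 0.75)]
stirrer [([0.634, 0.1716, 0.0021], 0.84), ([0.2294, 0.3474, 0.0011], 0.78)]
collar [([0.4405, -0.1349, 0.0011], 0.57)]
beaker [([0.3589, 0.2446, -0.0014], 0.77), ([0.4309, 0.1637, 0.0002], 0.64)]
lid [([0.535, 0.3912, 0.0002], 0.48)]
stopper [([0.5095, -0.3694, -0.0006], 0.39), ([0.4409, -0.131, 0.0012], 0.37)]
blank_cap [([0.4298, -0.0048, 0.0037], 0.74)]
reagent [([0.644, -0.0052, 0.0026], 0.72), ([0.6498, 0.1711, 0.0586], 0.35)]
vial [([0.4535, 0.2646, -0.002], 0.68)]
crucible [([0.4487, -0.2638, -0.0003], 0.63)]
```

View pics/scene0.png

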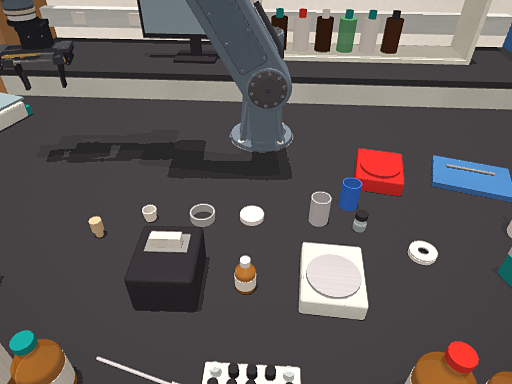

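View pics/top0.png

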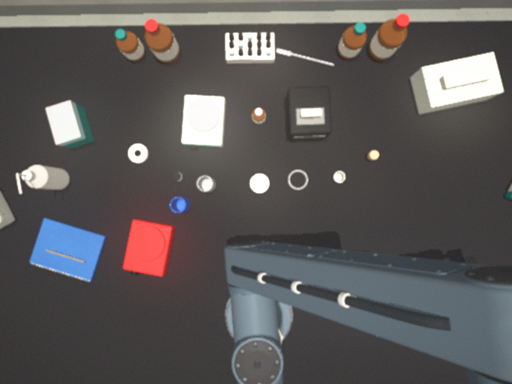

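The scene image shows two beaker shapes: steel at (319,208) and blue at (350,194). The steel one is meant. There are two stirrers, white at (333,278) and red at (380,170), and the white one is meant. There are two white discs: one at (423,252) with a dark hole, which is the lid, and a plain one at (252,215), which is the blank cap. The collar is the grey ring at (202,215) and the stopper is tan at (96,227).

I'll confirm these in one enlarged crop.

```bash
python3 - <<'E'
import cv2
a=cv2.imread('pics/scene0.png')[140:325,190:445]
cv2.imwrite('pics/crop.png',cv2.resize(a,None,fx=3,fy=3,interpolation=cv2.INTER_CUBIC))
E
python3 -m jog '0 0 0 0 0 0.131 87;0 0 0 0 0 0.131 87;15 -25 2 0 0 0 87;30 -50 6 0 0 0 87;30 -50 6 0 0 0 87;30 -50 6 0 0 0 87;30 -50 6 0 0 0 87;30 -50 6 0 0 0 87;30 -50 6 0 0 0 87;30 -50 6 0 0 0 87;30 -50 6 0 0 0 87;24 -45 4 0 0 0 87'
```

```text
time_s: 2.6
position: [0.4419, -0.1325, 0.1906]
tcp_rot: [[1.0, -0.001, 0.001], [-0.001, -1.0, -0.0], [0.001, 0.0, -1.0]]
force: [-0.1, -0.5, 0.1]
opening: 0.995
grasp_force: 0.0
```

View pics/crop.png

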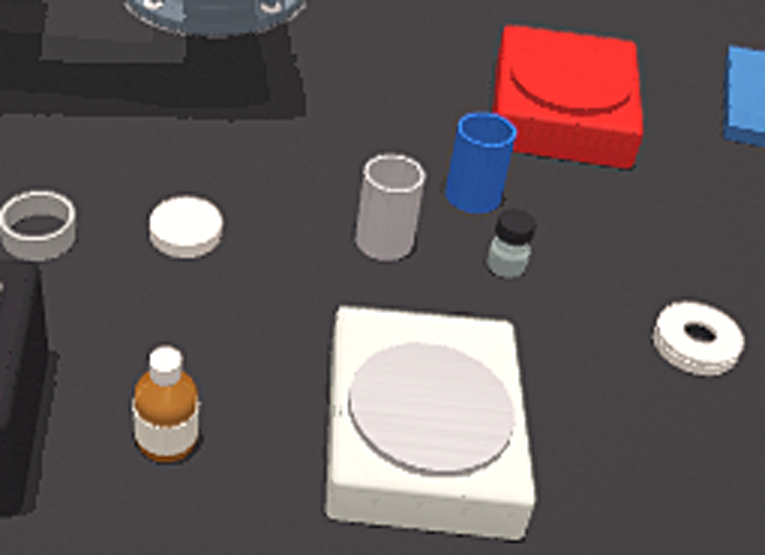

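The crop confirms them: steel beaker at crop (390,205), holed lid at (698,337), plain blank cap at (186,225), collar at (38,225) and white stirrer at (430,410).

Next I'll check the collar from the wrist camera.

```bash
cat > h.py <<'E'
from rig import *
import cv2,numpy as np
def look(c,n,h,save=None):
    "xy of trace outline's bounding ellipse centre, at height h; plus place_of"
    p=capture(c)
    if save: cv2.imwrite('pics/'+save,p['color'][:,:,::-1])
    print(n,'place',[(np.round(d['at'],4).tolist(),round(d['conf'],2)) for d in place_of(c,n)])
    for d in trace(c,n):
        m=d['pixels'].astype('uint8')
        cs=max(cv2.findContours(m,0,1)[0],key=len)
        if len(cs)<8: continue
        e=cv2.fitEllipse(cv2.convexHull(cs)); u=np.array([*e[0],1])
        r=p['R'].T@np.linalg.solve(p['camera_matrix'],u); o=-p['R'].T@p['t']
        print('  trace',round(d['conf'],2),np.round(e[0]+e[1]),'xy',np.round(o+r*(h-o[2])/r[2],4))
E
python3 - <<'E'
from h import *
look('wrist','collar',.024,'w1.png')
look('top','plate_centre',.055); look('scene','plate_centre',.055); look('top','lid',.016); look('top','stopper',.048)
E
```

```text
collar place []
  trace 0.57 [264. 183.  62.  63.] xy [ 0.4407 -0.1313  0.024 ]
plate_centre place [([0.6496, 0.1722, 0.0579], 0.67)]
  trace 0.55 [204. 120.  52.  63.] xy [0.6288 0.1668 0.055 ]
plate_centre place [([0.6479, 0.1762, 0.0509], 0.69), ([0.2372, 0.3462, 0.0532], 0.6)]
  trace 0.8 [380. 171.  49.  58.] xy [0.2718 0.34   0.055 ]
  trace 0.68 [332. 282.  77.  95.] xy [0.6693 0.168  0.055 ]
lid place [([0.5346, 0.3928, -0.0002], 0.83)]
  trace 0.73 [138. 153.  19.  21.] xy [0.5329 0.3893 0.016 ]
stopper place [([0.5111, -0.3731, -0.0008], 0.46)]
  trace 0.63 [259. 183.  18.  19.] xy [ 0.4281 -0.0099  0.048 ]
```

View pics/w1.png

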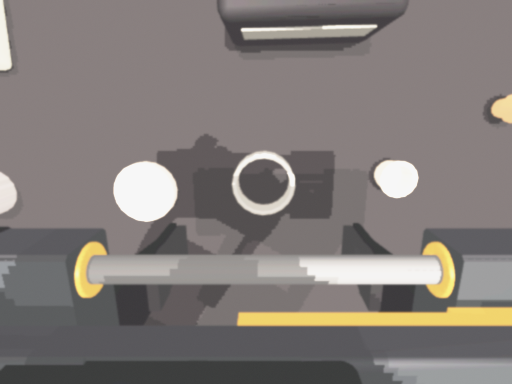

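```bash
python3 -m jog '-1 -1 15 0 0 0 87;0 0 30 0 0 0 87;0 0 40 0 0 0 87;0 0 40 0 0 0 87;0 0 25 0 0 0 87;0 0 8 0 0 0 87;0 0 7 0 0 0 87;0 0 0 0 0 0 87;0 0 0 0 0 0 60;0 0 0 0 0 0 60;0 0 0 0 0 0 60;0 0 0 0 0 0 60'
```

```text
time_s: 4.85
position: [0.4399, -0.1331, 0.026]
tcp_rot: [[1.0, -0.001, 0.0], [-0.001, -1.0, -0.0], [0.0, 0.0, -1.0]]
force: [0.1, 2.0, 5.9]
opening: 0.74
grasp_force: 30.0
```

```bash
python3 -m jog '0 0 0 0 0 0 84;0 0 0 0 0 0 84;0 0 0 0 0 0 84;0 0 0 0 0 -0.1745 84;0 0 0 0 0 -0.1745 84;0 0 0 0 0 -0.1745 84;0 0 0 0 0 -0.1745 84;0 0 0 0 0 -0.1745 84;0 0 0 0 0 -0.1745 84;0 0 0 0 0 -0.1745 84;0 0 0 0 0 -0.1745 84;0 0 0 0 0 -0.1748 84'
python3 -m jog '0 0 0 0 0 0 84;0 0 0 0 0 0 60;0 0 0 0 0 0 60;0 0 0 0 0 0 60;0 0 0 0 0 0 60;0 0 -10 0 0 0 60;0 0 -25 0 0 0 60;0 0 -35 0 0 0 60;0 0 -40 0 0 0 60;0 0 -40 0 0 0 60;0 0 -30 0 0 0 60;0 0 0 0 0 0 60'
```

```text
time_s: 6.35
position: [0.4397, -0.1332, 0.0254]
tcp_rot: [[-0.005, 1.0, -0.0], [1.0, 0.005, 0.0], [0.0, -0.0, -1.0]]
force: [0.3, -0.6, -0.2]
opening: 0.967
grasp_force: 0.0
time_s: 7.85
position: [0.4409, -0.1337, 0.2081]
tcp_rot: [[0.001, 1.0, 0.005], [1.0, -0.001, -0.003], [-0.003, 0.005, -1.0]]
force: [-0.7, 0.1, -1.5]
opening: 0.716
grasp_force: 30.1
```

```bash
python3 -m jog '15 10 0 0 0 0 60;35 24 0 0 0 0 60;43 29 0 0 0 0 60;43 29 0 0 0 0 60;43 29 0 0 0 0 60;43 29 0 0 0 0 60;43 29 0 0 0 0 60;28 20 0 0 0 0 60;14 10 0 0 0 0 60;0 0 0 0 0 0 60'
python3 - <<'E'
from h import *
print(read_state()['position'],read_state()['opening'])
look('wrist','plate_centre',.055,'w2.png')
look('wrist','collar',.18)
look('scene','plate_centre',.055,'s2.png')
E
```

```text
time_s: 9.1
position: [0.6485, 0.1738, 0.2041]
tcp_rot: [[0.0, 1.0, -0.002], [1.0, -0.0, -0.001], [-0.001, -0.002, -1.0]]
force: [-0.3, -0.7, -1.2]
opening: 0.718
grasp_force: 30.1
[0.64848521 0.17380097 0.2041262 ] 0.718233022104034
plate_centre place [([0.6454, 0.1714, 0.0535], 0.7)]
  trace 0.74 [244. 174. 168. 201.] xy [0.6292 0.1864 0.055 ]
collar place []
  trace 0.67 [266. 245. 117. 123.] xy [0.6488 0.1688 0.18  ]
plate_centre place [([0.2359, 0.3482, 0.0514], 0.8), ([0.6474, 0.1755, 0.0557], 0.73), ([0.6454, -0.0063, -0.0001], 0.64), ([0.5317, 0.3915, 0.0016], 0.48)]
  trace 0.76 [331. 283.  77.  96.] xy [0.6717 0.1659 0.055 ]
  trace 0.59 [388. 175.  34.  48.] xy [0.2904 0.3582 0.055 ]
```

View pics/w2.png

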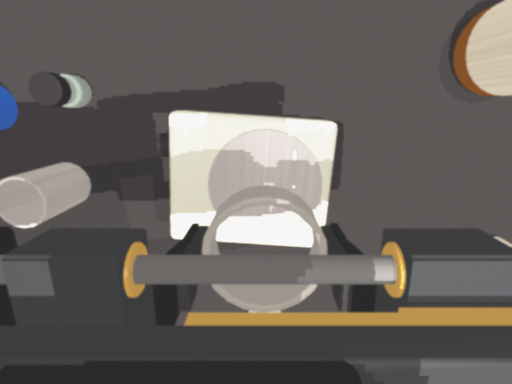

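View pics/s2.png

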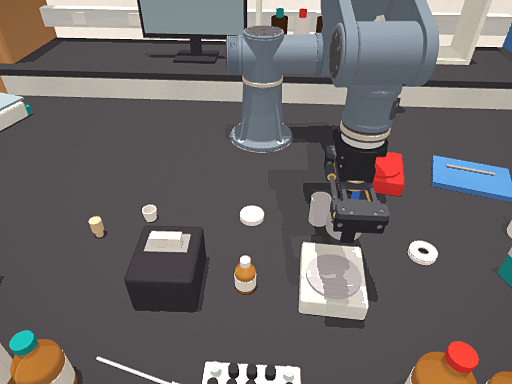

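```bash
python3 -m jog '0 0 10 0 0 0 60;0 0 25 0 0 0 60;0 0 30 0 0 0 60;0 0 30 0 0 0 60;0 0 15 0 0 0 60;0 0 6 0 0 0 60;0 0 3 0 0 0 60;0 0 0 0 0 0 60;0 0 0 0 0 0 60'
python3 -m jog '0 0 2 0 0 0 60;0 0 1 0 0 0 60;0 0 0 0 0 0 60'
```

```text
time_s: 10.68
position: [0.6498, 0.1737, 0.0876]
tcp_rot: [[0.001, 1.0, 0.002], [1.0, -0.001, 0.0], [0.0, 0.002, -1.0]]
force: [-0.1, 0.7, -0.4]
opening: 0.716
grasp_force: 30.1
time_s: 11.05
position: [0.649, 0.1735, 0.0834]
tcp_rot: [[0.001, 1.0, -0.0], [1.0, -0.001, -0.0], [-0.0, -0.0, -1.0]]
force: [-0.6, -0.2, -1.0]
opening: 0.713
grasp_force: 30.1
```

```bash
python3 -m jog '0 0 1 0 0 0 60;0 0 1 0 0 0 60;0 0 0 0 0 0 60'
python3 -m jog '0 0 1 0 0 0 60;0 0 0.5 0 0 0 60;0 0 0 0 0 0 60'
```

```text
time_s: 11.42
position: [0.649, 0.1736, 0.0814]
tcp_rot: [[0.001, 1.0, -0.0], [1.0, -0.001, 0.0], [-0.0, -0.0, -1.0]]
force: [0.2, -0.3, -0.6]
opening: 0.715
grasp_force: 30.1
time_s: 11.8
position: [0.6492, 0.1736, 0.0806]
tcp_rot: [[0.001, 1.0, 0.0], [1.0, -0.001, -0.0], [-0.0, 0.0, -1.0]]
force: [0.0, 0.5, 4.0]
opening: 0.721
grasp_force: 30.1
```

```bash
python3 -m jog '0 0 0 0 0 0 78;0 0 0 0 0 0 84;0 0 0 0 0 0 84;0 0 0 0 0 0 84;0 0 -10 0 0 0 84;0 0 -25 0 0 0 84;0 0 -30 0 0 0 84;0 0 -30 0 0 0 84;0 0 -30 0 0 0 84;0 -10 -10 0 0 0 84;0 -30 0 0 0 0 84;0 -40 0 0 0 0 84'
python3 - <<'E'
from h import *
look('wrist','collar',.079,'w3.png')
look('wrist','beaker',.075)
look('top','beaker',.075)
E
```

```text
time_s: 13.3
position: [0.5677, 0.1735, 0.2146]
tcp_rot: [[0.001, 1.0, -0.001], [1.0, -0.001, -0.0], [-0.0, -0.001, -1.0]]
force: [0.2, 0.3, -0.3]
opening: 0.962
grasp_force: 0.0
collar place []
  trace 0.84 [352. 187.  69.  72.] xy [0.6472 0.1769 0.079 ]
beaker place [([0.4265, 0.1645, -0.0018], 0.75), ([0.3612, 0.2499, -0.0034], 0.69), ([0.649, 0.1715, 0.0559], 0.37)]
  trace 0.98 [ 50. 106.  62. 103.] xy [0.3793 0.248  0.075 ]
  trace 0.66 [128. 191.  55.  79.] xy [0.4386 0.1715 0.075 ]
  trace 0.49 [166. 317.  27.  50.] xy [0.463  0.0354 0.075 ]
beaker place [([0.3589, 0.2452, -0.0016], 0.61), ([0.4274, 0.1647, -0.0027], 0.6)]
  trace 0.58 [205. 183.  15.  19.] xy [0.4263 0.1576 0.075 ]
```

View pics/w3.png

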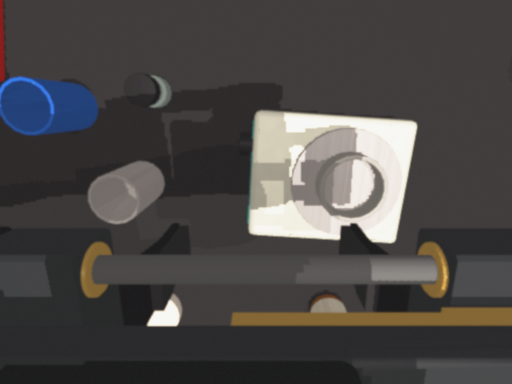

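The wrist view shows the collar flat at (351,186), concentric with the plate at about (346,181). Now the steel beaker at (115,195).

```bash
python3 -m jog '-2 -35 0 0 0 0 87;-2 -40 5 0 0 0 87;-2 -40 10 0 0 0 87;-2 -20 10 0 0 0 87;-1 -4 0 0 0 0 87;0 0 0 0 0 0 87'
python3 - <<'E'
from h import *
look('wrist','beaker',.075,'w4.png')
E
```

```text
time_s: 14.5
position: [0.4318, 0.1649, 0.1905]
tcp_rot: [[0.001, 1.0, 0.002], [1.0, -0.001, 0.0], [0.0, 0.002, -1.0]]
force: [0.6, -0.7, 0.2]
opening: 1.003
grasp_force: 0.0
beaker place [([0.3586, 0.2475, -0.0051], 0.83), ([0.4275, 0.1647, -0.0007], 0.7)]
  trace 0.8 [259. 191.  57.  68.] xy [0.4275 0.1694 0.075 ]
  trace 0.79 [180.  95.  64.  76.] xy [0.3657 0.2477 0.075 ]
```

View pics/w4.png

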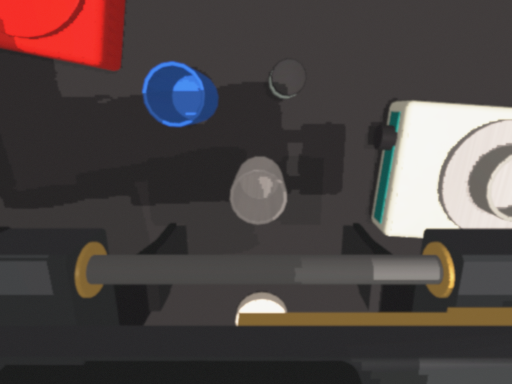

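```bash
python3 -m jog '0 -4 10 0 0 0 87;0 0 25 0 0 0 87;0 0 35 0 0 0 87;0 0 35 0 0 0 87;0 0 18 0 0 0 87;0 0 9 0 0 0 87;0 0 0 0 0 0 87;0 0 0 0 0 0 45;0 0 0 0 0 0 45;0 0 0 0 0 0 45;0 0 0 0 0 0 45;0 0 0 0 0 0 45'
```

```text
time_s: 16.15
position: [0.4266, 0.1649, 0.0583]
tcp_rot: [[0.001, 1.0, 0.001], [1.0, -0.001, 0.0], [0.0, 0.001, -1.0]]
force: [0.5, -0.3, 1.2]
opening: 0.562
grasp_force: 30.0
```

```bash
python3 -m jog '0 0 0 0 0 0 80;0 0 0 0 0 0 80;0 0 0 0 0 0 80;0 0 0 0 0 0.1745 80;0 0 0 0 0 0.1745 80;0 0 0 0 0 0.1745 80;0 0 0 0 0 0.1745 80;0 0 0 0 0 0.1745 80;0 0 0 0 0 0.1745 80;0 0 0 0 0 0.1745 80;0 0 0 0 0 0.1745 80;0 0 0 0 0 0.1748 80'
python3 -m jog '0 0 0 0 0 0 80;0 0 0 0 0 0 45;0 0 0 0 0 0 45;0 0 0 0 0 0 45;0 0 0 0 0 0 45;0 0 0 0 0 0 45;0 0 0 0 0 0 45'
```

```text
time_s: 17.65
position: [0.426, 0.1648, 0.058]
tcp_rot: [[1.0, -0.007, -0.0], [-0.007, -1.0, -0.0], [-0.0, 0.0, -1.0]]
force: [0.1, 0.4, 0.2]
opening: 0.916
grasp_force: 0.0
time_s: 18.52
position: [0.4262, 0.1647, 0.0581]
tcp_rot: [[1.0, -0.001, 0.0], [-0.001, -1.0, -0.0], [0.0, 0.0, -1.0]]
force: [0.6, -1.7, 0.8]
opening: 0.552
grasp_force: 30.0
```

```bash
python3 -m jog '0 0 -10 0 0 0 45;0 0 -25 0 0 0 45;0 0 -35 0 0 0 45;0 0 -35 0 0 0 45;15 0 -15 0 0 0 45;35 -2 0 0 0 0 45;40 -2 0 0 0 0 45;40 -2 0 0 0 0 45;40 -2 0 0 0 0 45;30 -1 0 0 0 0 45;16 0 0 0 0 0 45;7 0 0 0 0 0 45'
python3 -m jog '0 0 0 0 0 0 45;0 0 0 0 0 0 45'
python3 - <<'E'
from h import *
look('wrist','collar',.079,'w5.png');look('scene','collar',.079,'s5.png');look('top','collar',.079)
look('wrist','plate_centre',.055)
E
```

```text
time_s: 20.02
position: [0.6493, 0.1736, 0.1779]
tcp_rot: [[1.0, -0.001, -0.001], [-0.001, -1.0, 0.0], [-0.001, -0.0, -1.0]]
force: [0.2, -0.7, -2.3]
opening: 0.552
grasp_force: 30.0
time_s: 20.27
position: [0.6479, 0.1737, 0.178]
tcp_rot: [[1.0, -0.001, -0.002], [-0.001, -1.0, 0.0], [-0.002, -0.0, -1.0]]
force: [0.3, 0.3, -1.7]
opening: 0.557
grasp_force: 30.0
collar place []
  trace 0.95 [265. 197.  78.  82.] xy [0.6514 0.1741 0.079 ]
collar place [([0.6468, 0.171, 0.0526], 0.71), ([0.6447, -0.0075, 0.0011], 0.21)]
  trace 0.94 [335. 270.  30.  33.] xy [0.659  0.1701 0.079 ]
collar place [([0.6481, 0.1761, 0.0522], 0.49)]
  trace 0.61 [206. 118.   8.  15.] xy [0.6318 0.1553 0.079 ]
plate_centre place [([0.6454, 0.1706, 0.0578], 0.7)]
  trace 0.72 [260. 176. 152. 190.] xy [0.6644 0.1779 0.055 ]
```

View pics/w5.png

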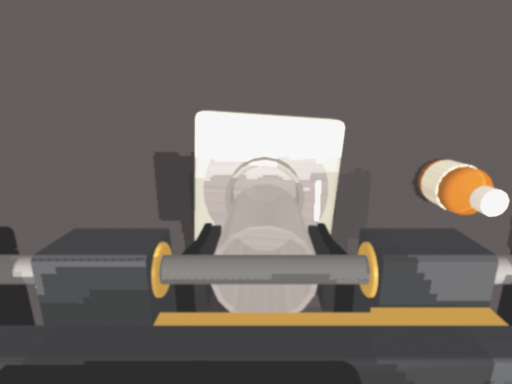

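```bash
python3 -m jog '1 0 8 0 0 0 45;0 0 15 0 0 0 45;0 0 10 0 0 0 45;0 0 4 0 0 0 45;0 0 0 0 0 0 45;0 0 0 0 0 0 45'
python3 -c "
from h import *
print([np.round(read_state()['position'],4) for _ in range(3)])
p=capture('scene')
cv2.imwrite('pics/s6.png',cv2.resize(p['color'][180:330,270:400,::-1],None,fx=4,fy=4))"
```

```text
time_s: 21.62
position: [0.6505, 0.1736, 0.1414]
tcp_rot: [[1.0, -0.001, 0.001], [-0.001, -1.0, 0.0], [0.001, -0.0, -1.0]]
force: [0.4, 0.5, -1.5]
opening: 0.553
grasp_force: 30.0
[array([0.6505, 0.1736, 0.1414]), array([0.6505, 0.1736, 0.1414]), array([0.6505, 0.1736, 0.1414])]
```

View pics/s6.png

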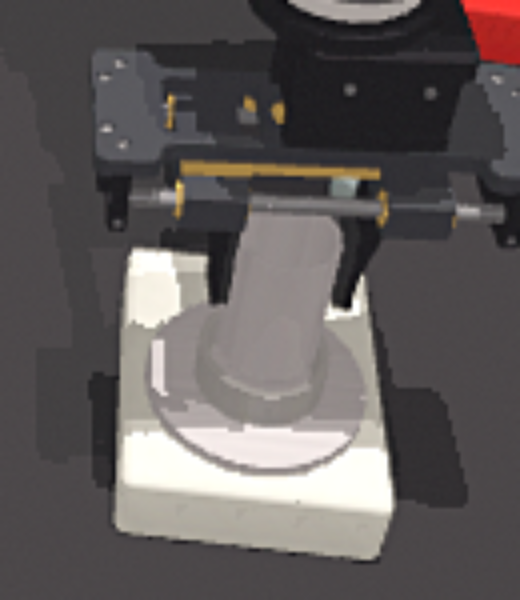

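The beaker's foot (crop about 275,375) is centred over the collar at (262,365), so I'll lower it.

```bash
python3 -m jog '-1 0 3 0 0 0 45;0 0 4 0 0 0 45;0 0 4 0 0 0 45;0 0 3 0 0 0 45;0 0 0 0 0 0 45'
python3 -m jog '0 0 4 0 0 0 45;0 0 4 0 0 0 45;0 0 3 0 0 0 45;0 0 1 0 0 0 45;0 0 0 0 0 0 45'
```

```text
time_s: 22.3
position: [0.6489, 0.1735, 0.1266]
tcp_rot: [[1.0, -0.001, -0.001], [-0.001, -1.0, -0.0], [-0.001, 0.0, -1.0]]
force: [-0.4, -0.0, -1.0]
opening: 0.553
grasp_force: 30.0
time_s: 22.92
position: [0.6491, 0.1736, 0.115]
tcp_rot: [[1.0, -0.001, -0.0], [-0.001, -1.0, -0.0], [-0.0, 0.0, -1.0]]
force: [-0.0, 0.3, -1.3]
opening: 0.553
grasp_force: 30.0
```

```bash
python3 -m jog '0 0 1 0 0 0 45;0 0 0.5 0 0 0 45;0 0 0 0 0 0 45'
python3 -m jog '0 0 0.5 0 0 0 45;0 0 0 0 0 0 45'
```

```text
time_s: 23.3
position: [0.6491, 0.1736, 0.1136]
tcp_rot: [[1.0, -0.001, 0.0], [-0.001, -1.0, -0.0], [0.0, 0.0, -1.0]]
force: [0.5, 0.4, -1.7]
opening: 0.552
grasp_force: 30.0
time_s: 23.55
position: [0.6492, 0.1736, 0.1132]
tcp_rot: [[1.0, -0.001, 0.0], [-0.001, -1.0, 0.0], [0.0, -0.0, -1.0]]
force: [0.2, 1.1, -0.8]
opening: 0.556
grasp_force: 30.0
```

```bash
python3 -m jog '0 0 0.7 0 0 0 45;0 0 0 0 0 0 45'
```

```text
time_s: 23.8
position: [0.6492, 0.1736, 0.1131]
tcp_rot: [[1.0, -0.001, 0.0], [-0.001, -1.0, 0.0], [0.0, -0.0, -1.0]]
force: [-0.4, -0.9, 3.8]
opening: 0.551
grasp_force: 30.0
```

```bash
python3 -m jog '0 0 0 0 0 0 60;0 0 0 0 0 0 80;0 0 0 0 0 0 80;0 0 0 0 0 0 80;0 0 -10 0 0 0 80;0 0 -25 0 0 0 80;0 0 -30 0 0 0 80;0 0 -25 0 0 0 80;-10 -20 -10 0 0 0 87;-20 -38 0 0 0 0 87;-20 -38 0 0 0 0 87;-20 -38 0 0 0 0 87'
python3 -m jog '-20 -38 0 0 0 0 87;-16 -28 0 0 0 0 87;-10 -18 15 0 0 0 87;0 0 15 0 0 0 87;0 0 0 0 0 0 87'
python3 - <<'E'
from h import *
look('wrist','lid',.016,'w7.png')
look('scene','beaker',.13);look('top','beaker',.13);look('scene','collar',.079)
E
```

```text
time_s: 25.3
position: [0.577, 0.3099, 0.2119]
tcp_rot: [[1.0, -0.001, -0.002], [-0.001, -1.0, 0.0], [-0.002, -0.0, -1.0]]
force: [-0.5, 0.2, 0.3]
opening: 0.997
grasp_force: 0.0
time_s: 25.92
position: [0.5323, 0.3903, 0.1796]
tcp_rot: [[1.0, -0.002, -0.005], [-0.002, -1.0, -0.003], [-0.005, 0.003, -1.0]]
force: [-1.0, -0.8, 0.1]
opening: 0.997
grasp_force: 0.0
lid place [([0.5345, 0.3976, -0.0001], 0.59)]
  trace 0.58 [260. 181.  62.  63.] xy [0.5332 0.3947 0.016 ]
beaker place [([0.6544, 0.173, 0.0555], 0.96), ([0.3623, 0.2446, -0.0046], 0.94)]
  trace 0.87 [350. 194.  22.  35.] xy [0.4811 0.2157 0.13  ]
  trace 0.71 [338. 259.  29.  38.] xy [0.6772 0.1665 0.13  ]
beaker place [([0.6513, 0.1743, 0.0519], 0.75), ([0.3585, 0.2445, -0.0002], 0.69)]
  trace 0.74 [200. 109.  17.  22.] xy [0.644  0.1663 0.13  ]
  trace 0.74 [180. 204.  17.  21.] xy [0.3629 0.2236 0.13  ]
collar place [([0.6522, 0.1733, 0.053], 0.58)]
  trace 0.84 [335. 271.  32.  34.] xy [0.6609 0.1708 0.079 ]
```

View pics/w7.png

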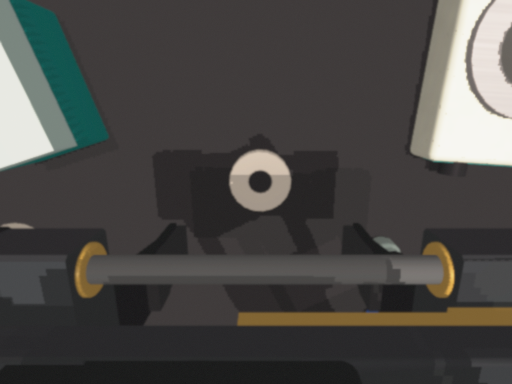

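The wrist view shows the holed lid at (260,181), centred between the fingers. The networks put the beaker on the plate at z of about 0.055. I'll grip the lid twice, with the second grip turned 90°.

```bash
python3 -m jog '1 -2 15 0 0 0 87;0 0 35 0 0 0 87;0 0 40 0 0 0 87;0 0 35 0 0 0 87;0 0 15 0 0 0 87;0 0 8 0 0 0 87;0 0 5 0 0 0 87;0 0 0 0 0 0 87;0 0 0 0 0 0 55;0 0 0 0 0 0 55;0 0 0 0 0 0 55;0 0 0 0 0 0 55'
python3 -m jog '0 0 0 0 0 0 84;0 0 0 0 0 0 84;0 0 0 0 0 0 84;0 0 0 0 0 -0.1745 84;0 0 0 0 0 -0.1745 84;0 0 0 0 0 -0.1745 84;0 0 0 0 0 -0.1745 84;0 0 0 0 0 -0.1745 84;0 0 0 0 0 -0.1745 84;0 0 0 0 0 -0.1745 84;0 0 0 0 0 -0.1745 84;0 0 0 0 0 -0.1748 84'
python3 -m jog '0 0 0 0 0 0 84;0 0 0 0 0 0 55;0 0 0 0 0 0 55;0 0 0 0 0 0 55;0 0 0 0 0 0 55;0 0 0 0 0 0 55'
```

```text
time_s: 28.02
position: [0.5345, 0.3938, 0.0297]
tcp_rot: [[1.0, -0.001, 0.0], [-0.001, -1.0, 0.0], [0.0, -0.0, -1.0]]
force: [-1.6, -0.5, 1.5]
opening: 0.696
grasp_force: 29.8
time_s: 29.52
position: [0.5343, 0.3937, 0.0292]
tcp_rot: [[-0.005, 1.0, -0.0], [1.0, 0.005, -0.0], [-0.0, -0.0, -1.0]]
force: [-0.1, -0.0, -0.5]
opening: 0.969
grasp_force: 0.0
time_s: 30.28
position: [0.5343, 0.3937, 0.0293]
tcp_rot: [[0.001, 1.0, -0.0], [1.0, -0.001, -0.0], [-0.0, -0.0, -1.0]]
force: [-0.6, 0.3, -0.2]
opening: 0.703
grasp_force: 30.0
```

```bash
python3 -m jog '0 0 -10 0 0 0 55;0 0 -25 0 0 0 55;0 0 -40 0 0 0 55;0 0 -40 0 0 0 55;0 0 -40 0 0 0 55;-10 5 -20 0 0 0 55;-30 15 0 0 0 0 55;-40 20 0 0 0 0 55;-40 20 0 0 0 0 55;-40 20 0 0 0 0 55;-30 17 0 0 0 0 55;-20 12 0 0 0 0 55'
python3 -m jog '-10 6 0 0 0 0 55;0 0 0 0 0 0 55;0 0 0 0 0 0 55;0 0 0 0 0 0 55'
python3 -c "
from h import *
look('scene','beaker',.13);p=capture('wrist')
cv2.imwrite('pics/w8.png',p['color'][:,:,::-1])"
```

```text
time_s: 31.78
position: [0.6436, 0.1811, 0.2037]
tcp_rot: [[0.003, 1.0, -0.001], [1.0, -0.003, -0.0], [-0.0, -0.001, -1.0]]
force: [-0.2, 0.1, -1.4]
opening: 0.703
grasp_force: 30.0
time_s: 32.28
position: [0.6485, 0.1748, 0.2044]
tcp_rot: [[-0.0, 1.0, -0.0], [1.0, 0.0, 0.0], [0.0, -0.0, -1.0]]
force: [0.3, 0.5, 0.3]
opening: 0.703
grasp_force: 30.0
beaker place [([0.6571, 0.1745, 0.0546], 0.97), ([0.5161, -0.3752, -0.0003], 0.65), ([0.3619, 0.2467, -0.0015], 0.45)]
  trace 0.96 [337. 258.  30.  39.] xy [0.6749 0.1664 0.13  ]
  trace 0.62 [356. 196.   8.  11.] xy [0.4852 0.2277 0.13  ]
```

View pics/w8.png

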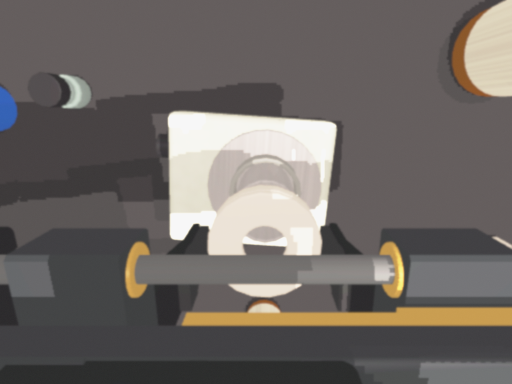

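The wrist view shows the lid level in the grip at (265,240), with the beaker and collar in line behind it at (265,185).

```bash
python3 -m jog '-1 0.5 8 0 0 0 55;0 0 15 0 0 0 55;0 0 12 0 0 0 55;0 0 5 0 0 0 55;0 0 0 0 0 0 55;0 0 0 0 0 0 55'
python3 -m jog '0 0 3 0 0 0 55;0 0 3 0 0 0 55;0 0 3 0 0 0 55;0 0 0 0 0 0 55'
```

```text
time_s: 33.22
position: [0.65, 0.1726, 0.1647]
tcp_rot: [[0.001, 1.0, 0.001], [1.0, -0.001, 0.0], [0.0, 0.001, -1.0]]
force: [-0.7, 0.6, -0.1]
opening: 0.704
grasp_force: 30.0
time_s: 33.72
position: [0.6493, 0.1726, 0.155]
tcp_rot: [[0.001, 1.0, -0.001], [1.0, -0.001, -0.0], [-0.0, -0.001, -1.0]]
force: [-0.5, 0.6, -1.0]
opening: 0.707
grasp_force: 30.0
```

Free entry with no side force. I'll nudge y by +1 mm and go down to seat the lid at TCP z of about 0.149.

```bash
python3 -m jog '1 0 2 0 0 0 55;0 0 2 0 0 0 55;0 0 0.8 0 0 0 55;0 0 0 0 0 0 55'
python3 -m jog '0 0 0.6 0 0 0 55;0 0 0.5 0 0 0 55;0 0 0 0 0 0 55'
```

```text
time_s: 34.22
position: [0.6496, 0.1736, 0.1505]
tcp_rot: [[0.001, 1.0, -0.0], [1.0, -0.001, 0.0], [0.0, -0.0, -1.0]]
force: [-0.3, 0.3, 0.2]
opening: 0.702
grasp_force: 30.0
time_s: 34.6
position: [0.6496, 0.1735, 0.1494]
tcp_rot: [[0.001, 1.0, -0.0], [1.0, -0.001, -0.0], [-0.0, -0.0, -1.0]]
force: [0.2, 0.6, -0.7]
opening: 0.71
grasp_force: 30.0
```

```bash
python3 -m jog '0 0 0.6 0 0 0 55;0 0 0 0 0 0 55'
```

```text
time_s: 34.85
position: [0.6497, 0.1736, 0.1493]
tcp_rot: [[0.001, 1.0, 0.0], [1.0, -0.001, -0.0], [-0.0, 0.0, -1.0]]
force: [-0.6, -0.0, 1.9]
opening: 0.71
grasp_force: 30.0
```

```bash
python3 -m jog '0 0 0 0 0 0 70;0 0 0 0 0 0 84;0 0 0 0 0 0 84;0 0 0 0 0 0 84;0 0 -10 0 0 0 84;0 0 -25 0 0 0 84;0 0 -30 0 0 0 84;0 -10 -15 0 0 0 84;-20 -20 0 0 0 0 84;-45 -20 0 0 0 0 84;-55 -20 0 0 0 0 84;-55 -20 0 0 0 0 84'
python3 -m jog '-60 -15 0 0 0 0 84;-60 -15 0 0 0 0 84;-60 -10 0 0 0 0 84;-60 -7 0 0 0 0 84;-55 0 0 0 0 0 84;-45 0 0 0 0 0 84;-30 0 10 0 0 0 70;0 0 20 0 0 0 70;0 0 5 0 0 0 70;0 0 0 0 0 0 70'
python3 - <<'E'
from h import *
look('wrist','stopper',.048,'w9.png')
look('scene','stopper',.048); look('scene','lid',.136); look('top','lid',.136)
E
```

```text
time_s: 36.35
position: [0.5578, -0.0022, 0.229]
tcp_rot: [[-0.0, 1.0, -0.0], [1.0, 0.0, -0.0], [-0.0, -0.0, -1.0]]
force: [1.0, -0.8, 0.5]
opening: 0.967
grasp_force: 0.0
time_s: 37.6
position: [0.5117, -0.37, 0.1932]
tcp_rot: [[0.0, 1.0, -0.001], [1.0, -0.0, 0.002], [0.002, -0.001, -1.0]]
force: [0.5, -0.7, 1.1]
opening: 0.808
grasp_force: 0.0
stopper place [([0.5104, -0.3704, 0.001], 0.9)]
  trace 0.86 [267. 188.  28.  33.] xy [ 0.514  -0.3699  0.048 ]
stopper place [([0.5133, -0.3744, 0.0009], 0.51)]
  trace 0.7 [ 97. 226.  13.  22.] xy [ 0.5333 -0.3611  0.048 ]
  trace 0.15 [336. 266.  20.  26.] xy [0.6223 0.1804 0.048 ]
lid place [([0.633, 0.1741, -0.0025], 0.7), ([0.6506, 0.1741, 0.1218], 0.59)]
  trace 0.91 [339. 249.  28.  35.] xy [0.6576 0.1709 0.136 ]
lid place [([0.6489, 0.1704, 0.1182], 0.67)]
  trace 0.88 [198. 107.  21.  21.] xy [0.6491 0.1698 0.136 ]
```

View pics/w9.png

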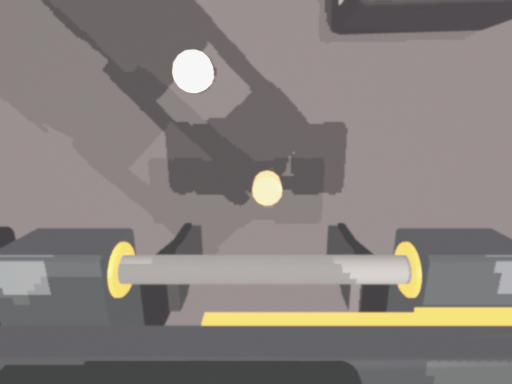

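The stopper stands at (267,188) in the wrist view, centred between the fingers. The lid reads z of about 0.120 on the beaker, so it is seated. I'll grip the stopper's head gently, twice as before.

```bash
python3 -m jog '-1 0.5 15 0 0 0 70;0 0 35 0 0 0 70;0 0 40 0 0 0 65;0 0 30 0 0 0 60;0 0 15 0 0 0 55;0 0 8 0 0 0 50;0 0 4 0 0 0 45;0 0 0 0 0 0 40;0 0 0 0 0 0 36;0 0 0 0 0 0 33;0 0 0 0 0 0 31;0 0 0 0 0 0 30'
python3 -m jog '0 0 0 0 0 0 29;0 0 0 0 0 0 28;0 0 0 0 0 0 26;0 0 0 0 0 0 24;0 0 0 0 0 0 24;0 0 0 0 0 0 24'
```

```text
time_s: 39.7
position: [0.5125, -0.3723, 0.047]
tcp_rot: [[0.001, 1.0, 0.0], [1.0, -0.001, -0.0], [-0.0, 0.0, -1.0]]
force: [0.7, -0.1, 0.0]
opening: 0.353
grasp_force: 0.1
time_s: 40.45
position: [0.5125, -0.3723, 0.0469]
tcp_rot: [[0.001, 1.0, 0.0], [1.0, -0.001, -0.0], [-0.0, 0.0, -1.0]]
force: [0.7, -0.4, 0.4]
opening: 0.314
grasp_force: 29.7
```

```bash
python3 -m jog '0 0 0 0 0 0 40;0 0 0 0 0 0 50;0 0 0 0 0 0 50;0 0 0 0 0 0.1745 50;0 0 0 0 0 0.1745 50;0 0 0 0 0 0.1745 50;0 0 0 0 0 0.1745 50;0 0 0 0 0 0.1745 50;0 0 0 0 0 0.1745 50;0 0 0 0 0 0.1745 50;0 0 0 0 0 0.1745 50;0 0 0 0 0 0.1748 50'
python3 -m jog '0 0 0 0 0 0 44;0 0 0 0 0 0 38;0 0 0 0 0 0 34;0 0 0 0 0 0 32;0 0 0 0 0 0 30;0 0 0 0 0 0 29;0 0 0 0 0 0 28;0 0 0 0 0 0 26;0 0 0 0 0 0 24;0 0 0 0 0 0 24;0 0 0 0 0 0 24'
python3 -m jog '0 0 -10 0 0 0 24;0 0 -25 0 0 0 24;0 0 -40 0 0 0 24;0 0 -45 0 0 0 24;0 0 -45 0 0 0 24;0 0 -25 0 0 0 24;5 -20 -10 0 0 0 24;12 -40 0 0 0 0 24;12 -50 0 0 0 0 24;15 -55 0 0 0 0 24;15 -55 0 0 0 0 24;15 -55 0 0 0 0 24'
```

```text
time_s: 41.95
position: [0.5123, -0.3722, 0.0468]
tcp_rot: [[1.0, -0.007, -0.0], [-0.007, -1.0, 0.0], [-0.0, -0.0, -1.0]]
force: [-0.3, 0.1, 0.9]
opening: 0.574
grasp_force: 0.0
time_s: 43.32
position: [0.5126, -0.3724, 0.0469]
tcp_rot: [[1.0, -0.001, 0.0], [-0.001, -1.0, -0.0], [0.0, 0.0, -1.0]]
force: [0.5, -0.8, 0.3]
opening: 0.319
grasp_force: 29.9
time_s: 44.82
position: [0.5857, -0.0937, 0.2457]
tcp_rot: [[1.0, -0.001, -0.003], [-0.001, -1.0, 0.002], [-0.003, -0.002, -1.0]]
force: [1.0, 0.6, -0.9]
opening: 0.311
grasp_force: 29.9
```

```bash
python3 -m jog '15 -55 0 0 0 0 24;15 -55 0 0 0 0 24;12 -50 0 0 0 0 24;10 -45 0 0 0 0 24;7 -35 0 0 0 0 24;4 -20 0 0 0 0 24;0 -11 0 0 0 0 24;0 0 0 0 0 0 24;0 0 0 0 0 0 24;0 0 0 0 0 0 24;0 0 0 0 0 0 24'
python3 - <<'E'
from h import *
print(read_state()['position'])
look('wrist','lid',.136,'w10.png')
look('scene','lid',.136)
E
```

```text
time_s: 46.2
position: [0.6502, 0.1727, 0.247]
tcp_rot: [[1.0, -0.002, 0.0], [-0.002, -1.0, -0.0], [0.0, 0.0, -1.0]]
force: [-0.2, 0.3, 1.1]
opening: 0.313
grasp_force: 29.9
[0.65021056 0.17269577 0.24696951]
lid place [([0.6497, 0.1696, 0.1195], 0.64)]
  trace 0.6 [263. 195.  72.  73.] xy [0.6514 0.174  0.136 ]
lid place [([0.6523, 0.1714, 0.1208], 0.78)]
  trace 0.71 [339. 249.  29.  35.] xy [0.657  0.1709 0.136 ]
  trace 0.39 [335. 271.  32.  35.] xy [0.7099 0.1572 0.136 ]
```

View pics/w10.png

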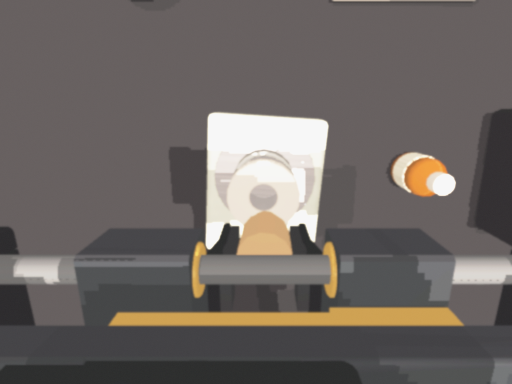

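The wrist view shows the lid level at (263,195), its hole at (263,197), and the stopper upright in line with it.

```bash
python3 -m jog '-0.5 -0.8 8 0 0 0 24;0 0 18 0 0 0 24;0 0 18 0 0 0 24;0 0 9 0 0 0 24;0 0 4 0 0 0 24;0 0 0 0 0 0 24;0 0 0 0 0 0 24;0 0 0 0 0 0 24'
python3 -c "
from h import *
p=capture('scene')
cv2.imwrite('pics/s11.png',cv2.resize(p['color'][170:320,270:400,::-1],None,fx=4,fy=4))"
```

```text
time_s: 47.5
position: [0.65, 0.1744, 0.1906]
tcp_rot: [[1.0, -0.001, 0.001], [-0.001, -1.0, 0.0], [0.001, -0.0, -1.0]]
force: [-0.5, 0.6, -0.7]
opening: 0.314
grasp_force: 29.9
```

View pics/s11.png

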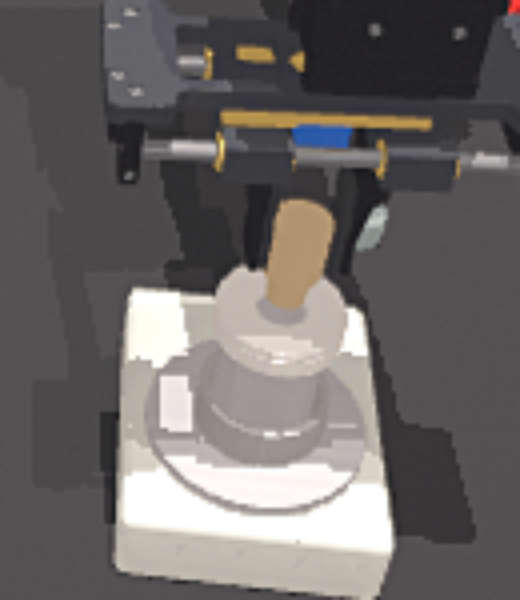

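The stopper's foot is right over the hole at crop (285,305), so I'll lower it in steps.

```bash
python3 -m jog '0 0.6 3 0 0 0 24;0 0 3 0 0 0 24;0 0 3 0 0 0 24;0 0 3 0 0 0 24;0 0 0 0 0 0 24'
python3 -m jog '0 0 3 0 0 0 24;0 0 3 0 0 0 24;0 0 3 0 0 0 24;0 0 0 0 0 0 24'
```

```text
time_s: 48.18
position: [0.6494, 0.1738, 0.1774]
tcp_rot: [[1.0, -0.001, -0.001], [-0.001, -1.0, -0.0], [-0.001, 0.0, -1.0]]
force: [-0.2, -0.0, -0.1]
opening: 0.315
grasp_force: 29.9
time_s: 48.68
position: [0.6494, 0.1737, 0.1684]
tcp_rot: [[1.0, -0.001, -0.001], [-0.001, -1.0, -0.0], [-0.001, 0.0, -1.0]]
force: [-0.5, 0.4, -1.1]
opening: 0.315
grasp_force: 29.9
```

```bash
python3 -m jog '0 0 2 0 0 0 24;0 0 0.7 0 0 0 24;0 0 0 0 0 0 24'
python3 -m jog '0 0 0.8 0 0 0 24;0 0 0 0 0 0 24'
```

```text
time_s: 49.05
position: [0.6496, 0.1738, 0.1661]
tcp_rot: [[1.0, -0.001, -0.0], [-0.001, -1.0, -0.0], [-0.0, 0.0, -1.0]]
force: [0.3, -0.1, 0.3]
opening: 0.312
grasp_force: 29.9
time_s: 49.3
position: [0.6496, 0.1738, 0.1653]
tcp_rot: [[1.0, -0.001, -0.0], [-0.001, -1.0, -0.0], [-0.0, 0.0, -1.0]]
force: [0.8, -0.0, -0.2]
opening: 0.315
grasp_force: 29.9
```

```bash
python3 -m jog '0 0 0.8 0 0 0 24;0 0 0 0 0 0 24'
```

```text
time_s: 49.55
position: [0.6498, 0.1738, 0.165]
tcp_rot: [[1.0, -0.001, 0.0], [-0.001, -1.0, 0.0], [0.0, -0.0, -1.0]]
force: [0.1, 0.2, 0.8]
opening: 0.309
grasp_force: 29.9
```

```bash
python3 -m jog '0 0 0.5 0 0 0 24;0 0 0 0 0 0 34;0 0 0 0 0 0 50;0 0 0 0 0 0 50;0 0 0 0 0 0 50;0 0 -8 0 0 0 50;0 0 -20 0 0 0 50;0 0 -30 0 0 0 50;0 0 -30 0 0 0 50;0 0 -20 0 0 0 50;0 0 0 0 0 0 50;0 0 0 0 0 0 50'
python3 - <<'E'
from h import *
look('scene','stopper',.166)
p=capture('scene')
cv2.imwrite('pics/s12.png',cv2.resize(p['color'][170:320,270:400,::-1],None,fx=4,fy=4))
E
```

```text
time_s: 51.05
position: [0.649, 0.1737, 0.2713]
tcp_rot: [[1.0, -0.001, -0.001], [-0.001, -1.0, -0.0], [-0.001, 0.0, -1.0]]
force: [0.0, 0.6, -0.6]
opening: 0.574
grasp_force: 0.0
stopper place []
  trace 0.83 [341. 241.  16.  21.] xy [0.6661 0.1694 0.166 ]
  trace 0.38 [149. 214.  13.  18.] xy [ 0.6154 -0.1935  0.166 ]
```

View pics/s12.png

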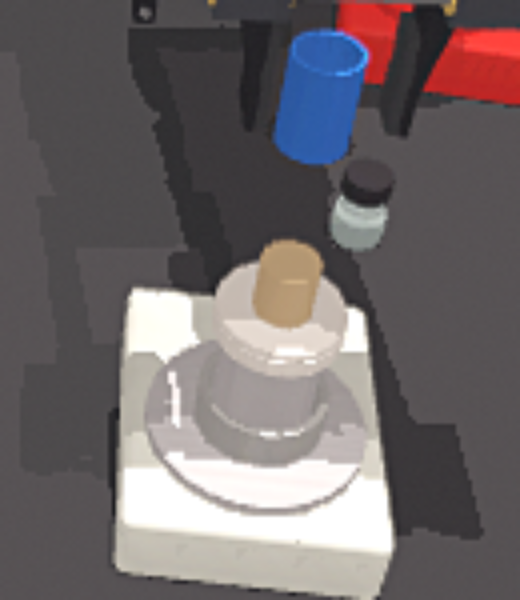

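The picture shows the whole stack seated and upright. The stopper's head at crop (288,285) rests flat on the lid at (282,320), and the gripper is clear.

```bash
python3 -c "
from rig import *
print(hand_in())"
```

```text
the job is handed in; nothing more can be done
None
```

The titration cell is built on the white stirrer (collar, steel beaker, holed lid, stopper), released and upright in the last picture, and handed in at about 51 s of the 131 s allowed; no verdict came back.

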